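# Find the latched key and release it

## Robot

A 6-joint arm with a two-finger parallel gripper is mounted at the origin on a cart in front of the work surface, level with it; the furniture and walls round the work are solid. World frame = base frame: x ahead of the robot, y to its left, z up, the work surface at z = 0. Lengths are in m, angles in rad, forces in N, time in s.
With the tool pointing down it reaches from about 0.2 to 0.875 m from the base axis. Payload 3.4 kg.
Tool frame: the origin (TCP) lies at the very end of the fingers, on their centre line; the grasp point (between the pads) lies 19 mm behind it (arm.grasp_offset is the distance from the TCP to the grasp point, in m); z points along the fingers, y is the line along which they close (so a half turn about z gives the same grasp; the last joint's range is limited). The gripper opens to 94 mm and grips with 3 to 60 N. Pads are 16 mm wide; open, the fingers measure 119 mm over their backs; the gripper's body (75 mm by 177 mm) begins 78 mm behind the grasp point.
Start: joints at [-1.348, 0.276, 1.505, -0, 1.361, -0.121], TCP at [0.194, -0.541, 0.205] pointing down, gripper open.
Joint ranges: [-2.89, 2.89], [-0.75, 2.08], [0.22, 2.7], [-1.18, 4.32], [0.11, 2.71], [-2.7, 2.7]. Speed limits (rad/s): [2.57, 2.57, 3.14, 3.14, 3.14, 3.14].

## Interface

Orientations are given as a unit quaternion [x, y, z, w].
In Python, from station import arm gives the robot as it stands. The module is installed in compiled form; this text tells all that it offers.
- The arm moves only by the shell command python3 -m crank 'ROWS' [FORCE]. ROWS is JSON, a list of rows, each a list of 7 numbers: the turn, a rotation vector about the world's x, y, z in degrees, then the shift along the world's x, y, z in cm, then the opening, from -1 (shut) to 1 (fully open). In form: [[ax, ay, az, x, y, z, grip], ...]. A call has 1 to 20 rows; each row shifts and turns the commanded pose from where the row before left it; what a row does not reach is not made up. A row lasts 1/12 s, in which the tool goes at most 41.7 mm and 7.16 degrees, less where a joint would pass 70% of its speed; a pose out of reach is approached as far as the arm can. A call is refused whole if a number of a shift passes 4.17 or a number of a turn 7.16, either way. A call with a gripper value outside its range is refused whole. The fingers move at their own pace and stop on an object; FORCE is the grip in N (left out, the last holds). Time passes only in rows, so rows that do not move let the fingers close. It gives the time, the measured TCP pose, the force, the opening and the grip force at its end, in the units of the state.
- arm.state(): the state, without advancing time (a new reading comes with each control period).
- arm.capture(name): name is "scene" or "top" or "wrist"; returns a dict with "color" (480x640x3 uint8, red, green, blue), "z_map" (480x640 float32, m along the optical axis (not along the pixel's ray), 0 where there is no reading), "fx", "fy", "cx", "cy" (pixels), "extrinsics" (4x4, takes a point from world to camera coordinates). Camera axes: x right, y up, looking along -z (the intrinsics and any distortion apply to the point x, -y, -z); pixel columns grow to the right and rows downward; lengths in m; the calibration is good to about 2 mm. A picture is of the moment at which its call begins.
- arm.hand_in(): hands the job in; it is judged then, once.
The state is a dict: "t": time; "qpos": joint angles; "qvel": joint speeds; "joint_efforts": joint torques, N m; "eef_pos": TCP position; "ee_rot": TCP orientation; "force": force on the tool from outside, world axes, zero at the start; "torque": the same for the moment, N m; "grip_width": opening from 0.0 (shut) to 1.0 (fully open); "gripper_force": force on a finger pad.
Only numpy, scipy, OpenCV 4.12 (cv2) and the standard library are available. Lean on these libraries where they do the work, as an engineer would, in place of code of your own. Each camera call takes 0.05 s, during which the arm holds its last target. There are 200 camera calls.

## Task

One of the four keys on the grey key box is latched down. Tap all four keys lightly, one at a time from your left to your right, to find it, without pushing in any key that is up and without setting off the latch yet; then press the latched key fully in so that it releases and springs up level with the others. Pick nothing up, and leave the loose things round the box where they are.

Things in the scene. Friction and masses are not known exactly. Their poses are not given: they have to be found in the camera images.
- key_box: low grey control box fixed to the bench, 100 x 236 x 42 mm high, four keys 50 mm apart along its y. Origin: centre of its underside; x away from the robot, y along the row to the robot's left, z up. The one latched key does not yield below about 4 N; pressed with about 6 N it goes 7.5 mm below its up height, the latch lets go, and it springs up as the finger leaves
- place_1 (a point): fixed point of the box at the first (leftmost) key of the row, counted from the robot's left: centre of the top face of a key that is up, 62 mm above the bench
- place_2 (a point): fixed point of the box at the second key of the row, counted from the robot's left: centre of the top face of a key that is up, 62 mm above the bench
- place_3 (a point): fixed point of the box at the third key of the row, counted from the robot's left: centre of the top face of a key that is up, 62 mm above the bench
- place_4 (a point): fixed point of the box at the fourth (rightmost) key of the row, counted from the robot's left: centre of the top face of a key that is up, 62 mm above the bench
- key_a: one of four identical keys in unknown order: white cap 28 mm (x) by 30 mm (y) in a dark bezel 39 x 40 mm, 3 mm high. Origin: centre of the cap's top face, z up; moves with the cap, straight down when pressed. Top face 62 mm above the bench when up, 57 mm when latched; travel 9.5 mm. An up key yields at 2 N plus 0.4 N per mm and springs back
- key_b: one of four identical keys in unknown order: white cap 28 mm (x) by 30 mm (y) in a dark bezel 39 x 40 mm, 3 mm high. Origin: centre of the cap's top face, z up; moves with the cap, straight down when pressed. Top face 62 mm above the bench when up, 57 mm when latched; travel 9.5 mm. An up key yields at 2 N plus 0.4 N per mm and springs back
- key_c: one of four identical keys in unknown order: white cap 28 mm (x) by 30 mm (y) in a dark bezel 39 x 40 mm, 3 mm high. Origin: centre of the cap's top face, z up; moves with the cap, straight down when pressed. Top face 62 mm above the bench when up, 57 mm when latched; travel 9.5 mm. An up key yields at 2 N plus 0.4 N per mm and springs back
- key_d: one of four identical keys in unknown order: white cap 28 mm (x) by 30 mm (y) in a dark bezel 39 x 40 mm, 3 mm high. Origin: centre of the cap's top face, z up; moves with the cap, straight down when pressed. Top face 62 mm above the bench when up, 57 mm when latched; travel 9.5 mm. An up key yields at 2 N plus 0.4 N per mm and springs back
- steel_post: loose bright steel post standing upright off the left end of the box, 13 mm diameter, 75 mm high; origin at the centre of its foot; leave it alone
- red_adapter: loose small red module lying behind the box, 30 x 57 x 12 mm; origin at the centre of its underside; leave it alone
- battery: loose green and white battery lying off the right end of the box, 15 x 50 x 15 mm; origin at the centre of its underside; leave it alone

How it is judged:
By the outcome, as a careful person would: the job done as asked, in the order asked, and still so for the second after the job is handed in, with the robot touching nothing.
It also fails if it takes over 48 s, if anything falls off the work surface, if the arm or the gripper's body presses on something with over 40 N, if the wrist force passes 120 N, or if a joint passes its speed limit or range.

## Working session

There is one attempt and no reset: what is moved stays moved. The work goes in short steps, Python scripts to look and compute and a shell command to move; the robot and the scene stay as the last step left them, time stands still between calls to the robot, and variables do not carry over. Pictures are saved under pics/ and viewed, at most 10 in all, crops included, and the job is handed in when it is done.

```bash
mkdir -p pics; cat > h.py <<'E'
import numpy as np,cv2
from station import arm
def snap(n,f):
    c=arm.capture(n);cv2.imwrite(f'pics/{f}.png',c['color'][:,:,::-1]);np.save(f'/tmp/{f}.npy',c,allow_pickle=True);return c
def world(c):
    z=c['z_map'];v,u=np.mgrid[:480,:640]
    p=np.stack([(u-c['cx'])/c['fx']*z,-(v-c['cy'])/c['fy']*z,-z,np.ones_like(z)],-1)
    return (p@np.linalg.inv(c['extrinsics']).T)[...,:3]
E
python3 - <<'E'
from h import *
c=snap('top','top0');s=arm.state();print(s)
w=world(c);m=(c['z_map']>0)&(w[...,2]>.03)&(w[...,2]<.07)
print(c['fx'],c['extrinsics'],{k:v for k,v in c.items() if k not in('color','z_map','extrinsics')})
E
```

```text
{'t': 0.05, 'qpos': array([-1.34798723e+00,  2.76562732e-01,  1.50610913e+00, -2.35504090e-05,
        1.36067256e+00, -1.20998977e-01]), 'qvel': array([ 1.38916641e-04, -1.19156070e-04, -1.91338877e-03,  4.32904000e-05,
       -6.11037998e-04, -6.87034581e-04]), 'joint_efforts': array([ 2.49331344e-03, -4.05830419e+01, -2.38048661e+01,  7.06648780e-02,
        2.96770153e-02, -4.41548332e-05]), 'eef_pos': array([ 0.19368126, -0.5408086 ,  0.20463269]), 'ee_rot': array([ 9.85260051e-01,  1.71060997e-01, -5.60669984e-05, -8.74167131e-04]), 'force': array([0.87372983, 0.36612427, 0.5842511 ]), 'torque': array([-0.00764938, -0.01840102, -0.03272326]), 'gripper_force': 0.0, 'grip_width': 0.9988479009681124}
465.3516165079097 [[-0.02623324 -0.99964615 -0.00440287 -0.00381589]
 [ 0.99234432 -0.02657284  0.12060945 -0.6249688 ]
 [-0.12068377 -0.00120519  0.99269027 -0.82654773]
 [ 0.          0.          0.          1.        ]] {'fx': 465.3516165079097, 'fy': 465.3516165079097, 'cx': 322.9675902458195, 'cy': 238.12052592607998}
```

View pics/top0.png

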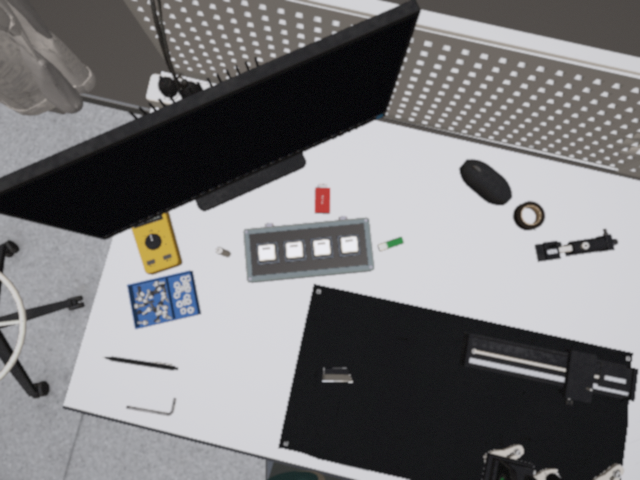

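The picture shows the key box at about (310,250), with caps near (266,252), (294,249), (321,247) and (349,244). The post is at (223,252), the red adapter at (322,200), the battery at (391,243), and a monitor stands behind and to the left.

```bash
python3 - <<'E'
from h import *
c=np.load('/tmp/top0.npy',allow_pickle=True).item();w=world(c);a=c['color'].astype(int)
m=((a.min(2)>190)).astype(np.uint8);m[:225]=0;m[275:]=0;m[:,:250]=0;m[:,370:]=0
n,l,s,ce=cv2.connectedComponentsWithStats(m)
P=[]
for i in range(1,n):
    if s[i,4]>100:
        q=w[l==i];p=np.median(q,0);P.append(((q.max(0)+q.min(0))/2));print(s[i],ce[i].round(1),q.mean(0).round(4),p.round(4),P[-1].round(4))
z=w[...,2]; hi=(z>.1)&(c['z_map']>0)&(w[...,0]<1.0)&(w[...,0]>.3)&(w[...,1]>-.2)&(w[...,1]<.5)
q=w[hi];
for y0 in np.arange(-.2,.5,.1):
    r=q[(q[:,1]>y0)&(q[:,1]<y0+.1)]
    if len(r): print(round(y0,1),'min x',r[:,0].min().round(3),'z',r[:,2].min().round(3),r[:,2].max().round(3))
for n_,(u,v) in dict(post=(223,252),red=(322,203),bat=(391,243)).items(): print(n_,w[v-2:v+3,u-2:u+3].reshape(-1,3).mean(0).round(3))
b=(z>.03)&(z<.055)&(w[...,0]>.45)&(w[...,0]<.75)&(abs(w[...,1])<.25)&(c['z_map']>0)
print(cv2.minAreaRect(w[b][:,:2].astype(np.float32)*1000))
E
```

```text
[341 237  17  15 224] [349.1 244.1] [ 0.6097 -0.0671  0.0613] [ 0.6096 -0.0672  0.0613] [ 0.6099 -0.0676  0.0564]
[314 240  16  15 222] [321.5 247.1] [ 0.6061 -0.0174  0.0565] [ 0.6063 -0.0179  0.0566] [ 0.6063 -0.0174  0.0517]
[286 242  17  16 226] [293.8 249.3] [0.6024 0.0323 0.0654] [0.6032 0.0324 0.0617] [0.5684 0.0127 0.477 ]
[259 245  16  15 227] [266.4 252.1] [0.5991 0.082  0.0617] [0.5992 0.0824 0.0617] [0.5993 0.082  0.0602]
-0.2 min x 0.82 z 0.1 0.406
-0.1 min x 0.376 z 0.1 0.407
0.0 min x 0.735 z 0.1 0.407
0.1 min x 0.692 z 0.1 0.407
0.2 min x 0.65 z 0.1 0.408
0.3 min x 0.625 z 0.1 0.407
0.4 min x 0.962 z 0.146 0.204
post [0.602 0.161 0.059]
red [ 0.696 -0.02   0.012]
bat [ 0.615 -0.15   0.013]
((557.363037109375, -41.881622314453125), (214.696044921875, 415.1146545410156), 0.005255605094134808)
```

```bash
python3 - <<'E'
from h import *
c=np.load('/tmp/top0.npy',allow_pickle=True).item();w=world(c)
z=w[...,2];b=(z>.08)&(c['z_map']>0)&(w[...,0]>.1)&(w[...,0]<.72)&(w[...,1]>-.75)&(w[...,1]<.3)
n,l,s,ce=cv2.connectedComponentsWithStats(b.astype(np.uint8))
for i in range(1,n):
    q=w[l==i]; print(s[i],q.min(0).round(2),q.max(0).round(2))
snap('scene','sc0')
E
```

```text
[   25   116   206   109 13175] [0.65 0.13 0.08] [0.72 0.3  0.41]
[322 378  30   5  93] [ 0.38 -0.06  0.08] [ 0.38 -0.01  0.1 ]
[ 481  453   55   27 1090] [ 0.22 -0.34  0.11] [ 0.26 -0.26  0.19]
[267 471  57   9 389] [ 0.23 -0.01  0.08] [0.24 0.08 0.15]
```

View pics/sc0.png

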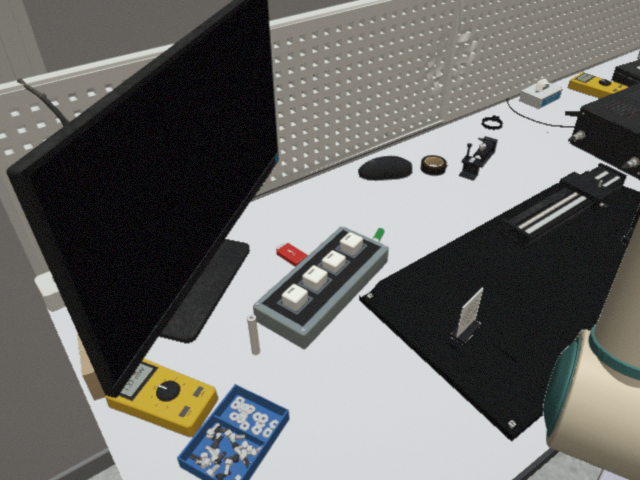

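The scene shows the box at about (320,285), the post at (253,333), a small upright plate on the black mat at (468,315), and the monitor to the left. The path to key 1 is clear at z = 0.2.

```bash
python3 -m crank '[[0,0,-0.8,2.0,3.1,0,-1],[0,0,-0.8,2.0,3.1,0,-1],[0,0,-0.8,2.0,3.1,0,-1],[0,0,-0.8,2.0,3.1,0,-1],[0,0,-0.8,2.0,3.1,0,-1],[0,0,-0.8,2.0,3.1,0,-1],[0,0,-0.8,2.0,3.1,0,-1],[0,0,-0.8,2.0,3.1,0,-1],[0,0,-0.8,2.0,3.1,0,-1],[0,0,-0.8,2.0,3.1,0,-1],[0,0,-0.8,2.0,3.1,0,-1],[0,0,-0.8,2.0,3.1,0,-1],[0,0,-0.8,2.0,3.1,0,-1],[0,0,-0.8,2.0,3.1,0,-1],[0,0,-0.8,2.0,3.1,0,-1],[0,0,-0.8,2.0,3.1,0,-1],[0,0,-0.8,2.0,3.1,0,-1],[0,0,-0.7,2.0,3.1,0,-1],[0,0,-0.7,2.0,3.1,0,-1],[0,0,-0.7,2.0,3.1,0,-1]]' 5
python3 - <<'E'
from h import *
c=snap('wrist','w0');w=world(c);a=c['color'].astype(int)
s=arm.state();print(s['eef_pos'],s['ee_rot'],s['force'])
m=((a.min(2)>180)&(w[...,2]>.048)&(w[...,2]<.07)&(c['z_map']>0)).astype(np.uint8)
n,l,st,ce=cv2.connectedComponentsWithStats(m)
for i in range(1,n):
    if st[i,4]>150:
        q=w[l==i];print(st[i],np.median(q,0).round(4),np.array(cv2.minAreaRect(q[:,:2].astype(np.float32)*1000)[0]).round(1))
E
```

```text
t: 1.77
eef_pos: [0.5942, 0.0804, 0.205]
ee_rot: [0.999, 0.035, -0.0, 0.0]
force: [-0.7, 0.0, 0.3]
grip_width: -0.0
gripper_force: 0.0
[0.5983317  0.08651023 0.20455507] [ 0.99934291  0.03606666  0.00192188 -0.00304105] [ 2.97863912  3.3159059  -0.0222348 ]
[415 203  32  28 734] [ 0.6063 -0.0203  0.0573] [607.3 -20. ]
[305 204  31  29 782] [0.5997 0.0793 0.0621] [599.9  79.2]
[361 204  31  29 775] [0.603  0.0297 0.062 ] [603.4  29.6]
[473 204  32  29 735] [ 0.6097 -0.0698  0.0621] [610.4 -69.8]
```

View pics/w0.png

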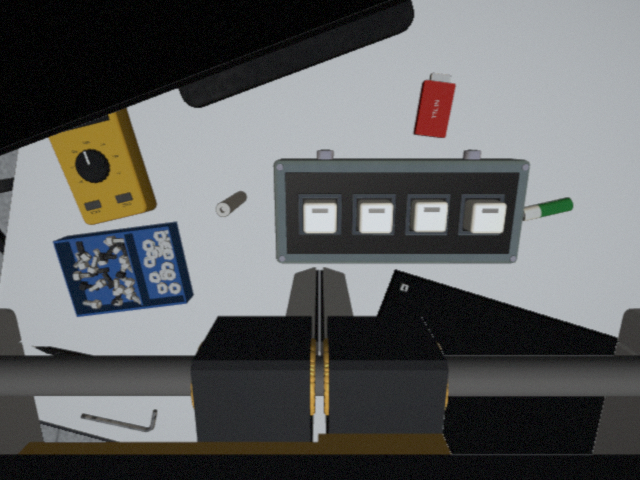

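The wrist view shows the four caps at (320,217), (376,217), (431,215) and (487,216). They agree with the top view to 3 mm and lie at heights of 62, 62, 57 and 62 mm.

```bash
python3 -m crank '[[0,0,0,0.6,0.1,-3,-1],[0,0,0,0,0,-3,-1],[0,0,0,0,0,-3,-1],[0,0,0,0,0,-2.5,-1],[0,0,0,0,0,-1,-1],[0,0,0,0,0,0,-1],[0,0,0,0,0,0,-1],[0,0,0,0,0,0,-1],[0,0,0,0,0,0,-1]]'
python3 -c "
from station import arm
s=arm.state();print(s['eef_pos'],s['force'],s['qvel'].round(4))"
```

```text
t: 2.57
eef_pos: [0.6013, 0.0796, 0.0825]
ee_rot: [0.999, 0.035, 0.002, 0.0]
force: [0.0, 0.0, 0.1]
grip_width: 0.005
gripper_force: 0.0
[0.60128291 0.07955061 0.08246172] [0.01606773 0.00360366 0.14754203] [ 0.0006 -0.002   0.0054  0.0005 -0.0008  0.0004]
```

```bash
python3 -m crank '[[0,0,0,0,0,-0.8,-1],[0,0,0,0,0,-0.6,-1],[0,0,0,0,0,-0.2,-1],[0,0,0,0,0,0,-1],[0,0,0,0,0,0,-1],[0,0,0,0,0,0,-1]]'
python3 -m crank '[[0,0,0,0,0,-0.05,-1],[0,0,0,0,0,0,-1],[0,0,0,0,0,0,-1]]'
python3 -m crank '[[0,0,0,0,0,-0.05,-1],[0,0,0,0,0,0,-1],[0,0,0,0,0,0,-1]]'
python3 -c "
from station import arm
s=arm.state();print(s['eef_pos'],s['force'],s['qvel'].round(4))"
```

```text
t: 3.07
eef_pos: [0.5999, 0.0796, 0.0645]
ee_rot: [0.999, 0.035, 0.0, 0.0]
force: [-0.3, 0.1, 0.4]
grip_width: 0.003
gripper_force: 0.0
t: 3.32
eef_pos: [0.5999, 0.0796, 0.0641]
ee_rot: [0.999, 0.035, 0.0, 0.0]
force: [0.6, -0.2, 0.4]
grip_width: 0.008
gripper_force: 0.0
t: 3.57
eef_pos: [0.5998, 0.0796, 0.0635]
ee_rot: [0.999, 0.035, -0.0, 0.0]
force: [-0.8, -0.3, -0.1]
grip_width: 0.003
gripper_force: 0.0
[0.59980411 0.07962361 0.06350718] [-0.7548757  -0.33466162 -0.12668371] [ 0.0001 -0.0002  0.0017  0.0018  0.0009  0.001 ]
```

```bash
python3 -m crank '[[0,0,0,0,0,-0.05,-1],[0,0,0,0,0,0,-1]]'|grep -E "pos|force"
python3 -m crank '[[0,0,0,0,0,-0.03,-1],[0,0,0,0,0,0,-1]]'|grep -E "pos|force"
python3 -m crank '[[0,0,0,0,0,-0.03,-1],[0,0,0,0,0,0,-1]]'|grep -E "pos|force"
```

```text
eef_pos: [0.5998, 0.0796, 0.0629]
force: [-0.1, -0.3, 0.1]
gripper_force: 0.0
eef_pos: [0.5998, 0.0796, 0.0626]
force: [-0.5, -0.4, -0.1]
gripper_force: 0.0
eef_pos: [0.5998, 0.0796, 0.0624]
force: [-0.1, -0.3, -0.1]
gripper_force: 0.0
```

```bash
python3 -m crank '[[0,0,0,0,0,-0.02,-1],[0,0,0,0,0,0,-1]]'|grep -E "pos|^force"
python3 -m crank '[[0,0,0,0,0,-0.02,-1],[0,0,0,0,0,0,-1]]'|grep -E "pos|^force"
```

```text
eef_pos: [0.5998, 0.0796, 0.0623]
force: [0.1, 0.8, 1.2]
eef_pos: [0.5999, 0.0796, 0.0622]
force: [0.6, -0.9, 1.5]
```

Key 1 met the finger at 62.3 mm with about 1.3 N, so it is up. Next is key 2.

```bash
python3 -m crank '[[0,0,0,0,0,0,-1],[0,0,0,0,0,0.5,-1],[0,0,0,0,0,0.7,-1],[0,0,0,0.1,-1.65,0,-1],[0,0,0,0.1,-1.65,0,-1],[0,0,0,0.15,-1.65,0,-1],[0,0,0,0,0,0,-1],[0,0,0,0,0,-0.5,-1],[0,0,0,0,0,-0.3,-1],[0,0,0,0,0,-0.1,-1],[0,0,0,0,0,0,-1],[0,0,0,0,0,0,-1],[0,0,0,0,0,0,-1]]'|grep -E "^t|pos|^force"
```

```text
t: 5.48
eef_pos: [0.6033, 0.0307, 0.065]
force: [0.6, 0.7, -0.0]
```

```bash
python3 -m crank '[[0,0,0,0,0,-0.1,-1],[0,0,0,0,0,-0.1,-1],[0,0,0,0,0,0,-1],[0,0,0,0,0,0,-1]]'|grep -E "^t|pos|^force"
python3 -m crank '[[0,0,0,0,0,-0.03,-1],[0,0,0,0,0,0,-1]]'|grep -E "pos|^force"
python3 -m crank '[[0,0,0,0,0,-0.02,-1],[0,0,0,0,0,0,-1]]'|grep -E "pos|^force"
```

```text
t: 5.82
eef_pos: [0.6032, 0.0302, 0.0629]
force: [-0.0, -0.0, -1.0]
eef_pos: [0.6033, 0.0301, 0.0627]
force: [-1.3, 0.6, -0.2]
eef_pos: [0.6033, 0.0301, 0.0625]
force: [-0.1, 0.9, 0.2]
```

```bash
python3 -m crank '[[0,0,0,0,0,-0.02,-1],[0,0,0,0,0,0,-1]]'|grep -E "pos|^force"
python3 -m crank '[[0,0,0,0,0,0,-1]]'|grep -E "pos|^force"
```

```text
eef_pos: [0.6033, 0.0301, 0.0623]
force: [-0.5, -0.4, -0.6]
eef_pos: [0.6033, 0.0301, 0.0623]
force: [0.2, -1.1, 0.3]
```

```bash
python3 -m crank '[[0,0,0,0,0,-0.02,-1],[0,0,0,0,0,0,-1]]'|grep -E "pos|^force"
python3 -m crank '[[0,0,0,0,0,0,-1]]'|grep -E "pos|^force"
```

```text
eef_pos: [0.6034, 0.0301, 0.0623]
force: [-0.1, -0.2, 1.9]
eef_pos: [0.6033, 0.0301, 0.0623]
force: [-0.5, -0.8, 1.5]
```

Key 2 met the finger at 62.3 mm with about 1.6 N, so it is up. Next is key 3.

```bash
python3 -m crank '[[0,0,0,0,0,0.5,-1],[0,0,0,0,0,0.7,-1],[0,0,0,0.1,-1.65,0,-1],[0,0,0,0.1,-1.65,0,-1],[0,0,0,0.15,-1.65,0,-1],[0,0,0,0,0,0,-1],[0,0,0,0,0,-0.5,-1],[0,0,0,0,0,-0.3,-1],[0,0,0,0,0,-0.2,-1],[0,0,0,0,0,-0.1,-1],[0,0,0,0,0,0,-1],[0,0,0,0,0,0,-1],[0,0,0,0,0,0,-1]]'|grep -E "^t|pos|^force"
python3 -m crank '[[0,0,0,0,0,-0.03,-1],[0,0,0,0,0,0,-1]]'|grep -E "pos|^force"
python3 -m crank '[[0,0,0,0,0,-0.02,-1],[0,0,0,0,0,0,-1]]'|grep -E "pos|^force"
```

```text
t: 7.73
eef_pos: [0.6069, -0.019, 0.0632]
force: [-1.1, -0.1, -0.0]
eef_pos: [0.6069, -0.0193, 0.0629]
force: [0.4, -0.7, -0.7]
eef_pos: [0.6068, -0.0194, 0.0626]
force: [0.3, -0.9, 0.0]
```

```bash
python3 -m crank '[[0,0,0,0,0,-0.03,-1],[0,0,0,0,0,0,-1]]'|grep -E "pos|^force"
python3 -m crank '[[0,0,0,0,0,-0.02,-1],[0,0,0,0,0,0,-1]]'|grep -E "pos|^force"
python3 -m crank '[[0,0,0,0,0,-0.03,-1],[0,0,0,0,0,0,-1]]'|grep -E "pos|^force"
```

```text
eef_pos: [0.6068, -0.0194, 0.0622]
force: [0.7, 0.5, 0.5]
eef_pos: [0.6068, -0.0194, 0.0621]
force: [0.4, 1.2, 0.5]
eef_pos: [0.6068, -0.0194, 0.0617]
force: [-0.6, 0.3, -0.0]
```

Nothing touched at 61.7 mm, so key 3 is low. I'll continue down to about 57.

```bash
python3 -m crank '[[0,0,0,0,0,-0.1,-1],[0,0,0,0,0,-0.1,-1],[0,0,0,0,0,-0.1,-1],[0,0,0,0,0,0,-1],[0,0,0,0,0,0,-1]]'|grep -E "^t|pos|^force"
python3 -m crank '[[0,0,0,0,0,-0.05,-1],[0,0,0,0,0,0,-1]]'|grep -E "pos|^force"
python3 -m crank '[[0,0,0,0,0,-0.03,-1],[0,0,0,0,0,0,-1]]'|grep -E "pos|^force"
```

```text
t: 8.98
eef_pos: [0.6067, -0.0194, 0.0586]
force: [0.2, -0.4, 0.4]
eef_pos: [0.6068, -0.0194, 0.0582]
force: [0.3, 0.1, -0.5]
eef_pos: [0.6068, -0.0194, 0.058]
force: [0.2, 0.5, -1.0]
```

```bash
python3 -m crank '[[0,0,0,0,0,-0.04,-1],[0,0,0,0,0,0,-1]]'|grep -E "pos|^force"
python3 -m crank '[[0,0,0,0,0,-0.02,-1],[0,0,0,0,0,0,-1]]'|grep -E "pos|^force"
```

```text
eef_pos: [0.6069, -0.0194, 0.0576]
force: [0.1, 0.1, -0.1]
eef_pos: [0.6069, -0.0194, 0.0575]
force: [0.0, 0.1, 1.5]
```

```bash
python3 -m crank '[[0,0,0,0,0,-0.01,-1],[0,0,0,0,0,0,-1]]'|grep -E "pos|^force"
python3 -m crank '[[0,0,0,0,0,0,-1]]'|grep -E "pos|^force"
```

```text
eef_pos: [0.6068, -0.0194, 0.0575]
force: [-0.6, -0.6, 0.9]
eef_pos: [0.6069, -0.0194, 0.0574]
force: [-0.3, -0.1, 2.5]
```

Key 3 met the finger at 57.4 mm with about 2 N and did not yield, so it is the latched one. Next is key 4.

```bash
python3 -m crank '[[0,0,0,0,0,0.7,-1],[0,0,0,0,0,1.0,-1],[0,0,0,0.1,-1.65,0,-1],[0,0,0,0.1,-1.65,0,-1],[0,0,0,0.15,-1.65,0,-1],[0,0,0,0,0,0,-1],[0,0,0,0,0,-0.5,-1],[0,0,0,0,0,-0.3,-1],[0,0,0,0,0,-0.2,-1],[0,0,0,0,0,-0.1,-1],[0,0,0,0,0,0,-1],[0,0,0,0,0,0,-1],[0,0,0,0,0,0,-1]]'|grep -E "^t|pos|^force"
python3 -m crank '[[0,0,0,0,0,-0.03,-1],[0,0,0,0,0,0,-1]]'|grep -E "pos|^force"
```

```text
t: 10.98
eef_pos: [0.6104, -0.0685, 0.0633]
force: [0.7, 0.7, 0.6]
eef_pos: [0.6104, -0.0688, 0.0631]
force: [-0.6, 0.5, 0.7]
```

```bash
python3 -m crank '[[0,0,0,0,0,-0.04,-1],[0,0,0,0,0,0,-1]]'|grep -E "pos|^force"
python3 -m crank '[[0,0,0,0,0,-0.02,-1],[0,0,0,0,0,0,-1]]'|grep -E "pos|^force"
```

```text
eef_pos: [0.6103, -0.0689, 0.0626]
force: [-0.7, -0.6, 0.3]
eef_pos: [0.6103, -0.0689, 0.0624]
force: [0.5, 0.1, -0.2]
```

```bash
python3 -m crank '[[0,0,0,0,0,-0.02,-1],[0,0,0,0,0,0,-1]]'|grep -E "pos|^force"
python3 -m crank '[[0,0,0,0,0,0,-1]]'|grep -E "pos|^force"
```

```text
eef_pos: [0.6103, -0.069, 0.0623]
force: [0.1, -0.6, 0.9]
eef_pos: [0.6103, -0.0689, 0.0623]
force: [-1.1, 0.2, 1.6]
```

Key 4 is up as well: contact at 62.3 mm with about 1.2 N. I'll go back and press key 3.

```bash
python3 -m crank '[[0,0,0,0,0,0.5,-1],[0,0,0,0,0,0.7,-1],[0,0,0,-0.1,1.65,0,-1],[0,0,0,-0.1,1.65,0,-1],[0,0,0,-0.15,1.65,0,-1],[0,0,0,0,0,0,-1],[0,0,0,0,0,-0.5,-1],[0,0,0,0,0,-0.5,-1],[0,0,0,0,0,-0.4,-1],[0,0,0,0,0,-0.2,-1],[0,0,0,0,0,0,-1],[0,0,0,0,0,0,-1],[0,0,0,0,0,0,-1]]'|grep -E "^t|pos|^force"
python3 -m crank '[[0,0,0,0,0,-0.1,-1],[0,0,0,0,0,-0.05,-1],[0,0,0,0,0,-0.05,-1],[0,0,0,0,0,0,-1]]'|grep -E "pos|^force"
```

```text
t: 12.82
eef_pos: [0.6069, -0.0198, 0.0581]
force: [0.3, -0.2, -0.1]
eef_pos: [0.6071, -0.0196, 0.0567]
force: [-0.9, -0.7, 3.5]
```

```bash
python3 -m crank '[[0,0,0,0,0,-0.05,-1],[0,0,0,0,0,-0.05,-1],[0,0,0,0,0,0,-1]]'|grep -E "pos|^force"
```

```text
eef_pos: [0.6071, -0.0196, 0.0556]
force: [-0.8, -0.8, 6.2]
```

```bash
python3 -m crank '[[0,0,0,0,0,-0.05,-1],[0,0,0,0,0,-0.05,-1],[0,0,0,0,0,0,-1]]'|grep -E "pos|^force"
python3 -m crank '[[0,0,0,0,0,-0.05,-1],[0,0,0,0,0,0,-1],[0,0,0,0,0,0,-1]]'|grep -E "pos|^force"
```

```text
eef_pos: [0.6071, -0.0196, 0.0547]
force: [-0.7, -0.6, 5.6]
eef_pos: [0.6071, -0.0196, 0.0543]
force: [-1.4, -1.1, 5.1]
```

```bash
python3 -m crank '[[0,0,0,0,0,-0.05,-1],[0,0,0,0,0,0,-1]]'|grep -E "pos|^force"
python3 -m crank '[[0,0,0,0,0,0.3,-1],[0,0,0,0,0,0.5,-1],[0,0,0,0,0,1,-1],[0,0,0,0,0,3,-1],[0,0,0,0,0,4,-1],[0,0,0,0,0,4,-1],[0,0,0,0,0,2,-1],[0,0,0,0,0,0,-1],[0,0,0,0,0,0,-1],[0,0,0,0,0,0,-1],[0,0,0,0,0,0,-1]]'|grep -E "^t|pos|^force"
python3 - <<'E'
from h import *
c=snap('wrist','w1');w=world(c);a=c['color'].astype(int)
m=((a.min(2)>180)&(w[...,2]>.048)&(w[...,2]<.07)&(c['z_map']>0)).astype(np.uint8)
n,l,st,ce=cv2.connectedComponentsWithStats(m)
for i in range(1,n):
    if st[i,4]>150: print(st[i],np.median(w[l==i],0).round(4))
E
```

```text
eef_pos: [0.6071, -0.0196, 0.0538]
force: [-1.4, -0.8, 6.5]
t: 14.98
eef_pos: [0.6054, -0.0191, 0.1992]
force: [-0.1, -0.2, -0.3]
[191 211  30  26 599] [0.5985 0.0789 0.0622]
[249 211  29  26 604] [0.6021 0.0291 0.0622]
[306 211  29  26 606] [ 0.6055 -0.021   0.0621]
[363 211  30  26 613] [ 0.6092 -0.0705  0.0621]
```

View pics/w1.png

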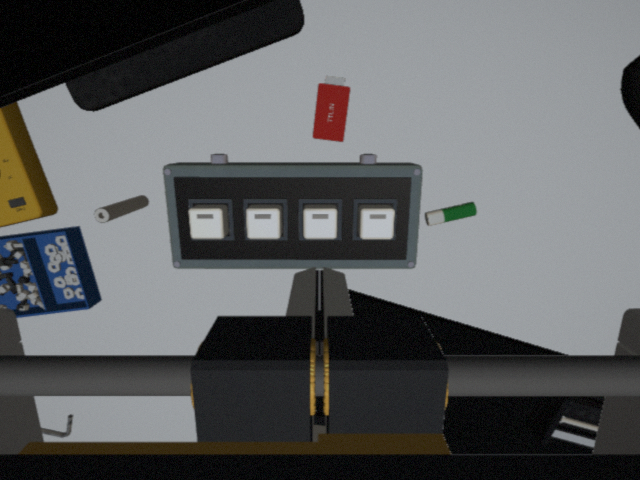

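The picture shows all four caps level at 62 mm, at (208,223), (264,223), (320,223) and (377,223). The post, red adapter and battery have not moved.

```bash
python3 -c "
from station import arm
print(arm.hand_in())"
```

```text
the job is handed in; nothing more can be done
None
```

The job is handed in: I tapped the keys in order from left to right, found the third one latched and pressed it until it released, and all four keys now stand level at 62 mm with the loose things where they were.

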